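Thread the plunger of a hand press through its two guide bushings

ROBOT

A 7-joint arm with a two-finger parallel gripper is mounted at the origin on a cart in front of the work surface, level with it; the furniture and walls round the work are solid. World frame = base frame: x ahead of the robot, y to its left, z up, the work surface at z = 0. Lengths are in m, angles in rad, forces in N, time in s.
With the tool pointing down it reaches from about 0.425 to 0.925 m from the base axis. Payload 6.8 kg.
Tool frame: the origin (TCP) lies at the very end of the fingers, on their centre line; the grasp point (between the pads) lies 19 mm behind it; z points along the fingers, y is the line along which they close (so a half turn about z gives the same grasp; the last joint's range is limited). The gripper opens to 88 mm and grips with 3 to 60 N. Pads are 20 mm wide; open, the fingers measure 115 mm over their backs; the gripper's body (75 mm by 178 mm) begins 61 mm behind the grasp point.
Start: joints at [-1.242, 0.477, 0.022, 1.555, -0.011, 1.109, -0.083], TCP at [0.286, 0.612, 0.223] pointing down, gripper open.
Joint ranges: [-2.96, 2.96], [-0.34, 2.1], [-1.41, 1.46], [0.24, 2.44], [-1.37, 4.51], [0.17, 1.92], [-2.96, 2.96]. Speed limits (rad/s): [2.39, 2.39, 3.14, 3.14, 3.14, 3.14, 3.14].

INTERFACE

Orientations are given as a rotation vector (axis times angle).
In Python, from bench import status, eyes, bot gives the robot as it stands.
- The arm moves only by the tool step_arm, never from a script. Its argument "commands" is a list of rows, each a list of 6 numbers: the shift along the world's x, y, z in mm, then the turn, a rotation vector about the world's x, y, z in degrees. In form: [[tx, ty, tz, ax, ay, az], ...]. A call has 1 to 8 rows; each row shifts and turns the commanded pose from where the row before left it; what a row does not reach is not made up. A row lasts 1/12 s, in which the tool goes at most 41.7 mm and 7.16 degrees, less where a joint would pass 70% of its speed; a pose out of reach is approached as far as the arm can. A call is refused whole if a number of a shift passes 41.7 or a number of a turn 7.16, either way. A call with a gripper value outside its range is refused whole. "jaw" is the opening, from 0 (shut) to 1 (fully open), set as the call begins (left out, the last holds). The fingers move at their own pace and stop on an object; "force" is the grip in N (left out, the last holds). Time passes only in rows, so rows that do not move let the fingers close. It gives the time, the measured TCP pose, the force, the opening and the grip force at its end, in the units of the state.
- status.get_state(): the state, without advancing time (a new reading comes with each control period).
- eyes.get_image(name): name is "scene" or "top" or "wrist"; returns the picture (480x640x3 uint8, red, green, blue); there is no depth.
- eyes.camera_model(name): a dict with "camera_matrix" (3x3 intrinsics, pixels), "eye" and "attitude" of the camera in the world; the wrist camera has in their place "T_tool_cam" (4x4, takes a point from camera to tool coordinates, whose origin is the TCP and whose axes are the flange's). Camera axes: x right, y down, z forward; pixel columns grow to the right and rows downward; lengths in m; the calibration is good to about 2 mm. A picture is of the moment at which its call begins: read the wrist's pose just before it. camera_model takes no time and is no camera call.
- bot.sign_off(): hands the job in; it is judged then, once.
The state is a dict: "time": time; "joints": joint angles; "qd": joint speeds; "joint_efforts": joint torques, N m; "tcp_pos": TCP position; "orientation": TCP orientation; "ft_force": force on the tool from outside, world axes, zero at the start; "moment": the same for the moment, N m; "finger_gap": opening from 0.0 (shut) to 1.0 (fully open); "grasp_force": force on a finger pad.
Only numpy, scipy, OpenCV 4.12 (cv2) and the standard library are available. Lean on these libraries where they do the work, as an engineer would, in place of code of your own. Each camera call takes 0.05 s, during which the arm holds its last target. There are 200 camera calls.

TASK

Make the small hand press ready for use: lower its hinged blue cover gently until it lies down on its stops, then take the plunger out of its grey holder by its black handle and thread it from above through the brass bushing in the cover and on through the brass bushing in the deck below. Finish still holding the plunger there, upright and still, through both bushings, with its tip showing clearly below the lower bushing but about a centimetre or more clear of the anvil. Leave the other things on the worktop alone.

Things in the scene. Friction and masses are not known exactly. Their poses are not given: they have to be found in the camera images.
- press: Hand press, fixed. Grey base 180 x 130 x 12 mm; origin at the centre of its underside, on the axis of both bushings; z up, +x towards the cover's hinge (away from the robot), y along the hinge. Deck (80 x 110 mm, z 55 to 65 mm) on side cheeks, open to the front, over a round anvil. Hinge line at x = +65, z = 114 mm. Highest fixed part: hinge blocks (y = +-53 mm), z = 125 mm.
- cover (a joint): Angle of the blue cover's hinge in rad: 0 = down on its stops (level), 1.3 = fully open, grows upward; starts between 0.7 and 1.15. The hinge is stiff (0.3 N m friction), so the cover stays where it is left; a few newtons on the tab, along its arc, move it.
- cover_tab (a point): Centre of the upper face of the red tab at the cover's free edge (tab 26 mm along the cover, 44 mm along the hinge, 12 mm thick): the place to push or hold the cover. 139 mm from the hinge line, 6 mm above the cover's mid plane, which contains the hinge line. Its z axis is the cover's upward normal, y along the hinge.
- cover_hinge (a point): Middle of the cover's hinge line, z = 114 mm above the worktop; y axis along the hinge. The frame turns with the cover: its x axis points away from the tab along the cover, z is the cover's upward normal.
- upper_bush (a point): Centre of the flared mouth (upper end) of the brass bushing in the cover, 65 mm from the hinge line; z along its axis, out of the cover's upper side. The bushing is 18 mm long, 13 mm bore, 17 mm at the mouth. With the cover down its mouth is 124 mm above the worktop, exactly above the lower bushing.
- lower_bush (a point): Centre of the flared mouth (upper end) of the brass bushing in the deck, 73 mm above the worktop; same bushing: 18 mm long, 13 mm bore, 17 mm at the mouth; its lower end is flush with the deck's underside, 55 mm above the worktop. z up.
- anvil (a point): Centre of the anvil's top face, 18 mm above the worktop, 37 mm below the lower bushing's lower end.
- holder: Grey plastic holder, fixed to the worktop: block 60 x 60 x 55 mm on an 80 x 80 x 6 mm foot; origin at the centre of its underside, z up. The plunger stands in its central 12 mm hole, 45 mm deep, whose floor is 10 mm above the worktop.
- plunger: Loose plunger, 0.08 to 0.17 kg: a steel rod 10 mm in diameter and 110 mm long with a tapered tip, under a round black handle 22 mm in diameter and 40 mm long. Origin at the tip's end; z along the rod towards the handle. Starts upright in the holder with its handle from 120 to 160 mm above the worktop.
- plunger_grip (a point): Middle of the plunger's handle, 130 mm from the tip, on its axis.
- plunger_shoulder (a point): Underside of the plunger's handle on its axis, 110 mm from the tip. It stays above the cover whenever the tip is above the anvil.
- timer: White timer with three keys, 62 x 68 x 18 mm, lying at the right; leave alone. Origin at the centre of its underside.
- beaker_250: Glass beaker, 72 mm across and 93 mm high, standing at the left; leave alone. Origin at the centre of its underside.
- weight_20g: Small steel calibration weight, 22 mm across and 32 mm high, at the left; leave alone. Origin at the centre of its underside.
- jar_cocoa: Jar with blue lid, 52 mm across and 71 mm high, at the back; leave alone. Origin at the centre of its underside.
- dropper: Brown dropper bottle, 34 mm across and 102 mm high, at the back; leave alone. Origin at the centre of its underside.
Mind the look-alikes: they are no part of the job. Leave any purple or red look-alike of the plunger alone.

How it is judged:
By the outcome, as a careful person would: the job done as asked, in the order asked, and still so for the second after the job is handed in, while the arm keeps its last pose, push and grip.
It also fails if it takes over 72 s, if anything falls off the work surface, if the arm or the gripper's body presses on something with over 40 N, if the wrist force passes 120 N, or if a joint passes its speed limit or range.

## Working session

There is one attempt and no reset: what is moved stays moved. The work goes in short steps, Python scripts to look and compute and a tool call to move; the robot and the scene stay as the last step left them, time stands still between calls to the robot, and variables do not carry over. Pictures are saved under pics/ and viewed, at most 13 in all, crops included, and the job is handed in when it is done.

Besides the shell and the picture viewer there is one more tool, called after "Call:" as name(argument=value, ...) on one line, values as JSON. step_arm: Moves the arm, as the interface text tells. Its arguments: {"type":"object","properties":{"commands":{"type":"array"},"jaw":{"type":"number"},"force":{"type":"number"}},"required":["commands"]}

```bash
mkdir -p pics; ls
python3 - <<'E'
from bench import status, eyes
import cv2
s=status.get_state(); print(s)
for n in("scene","top","wrist"):
    im=eyes.get_image(n); cv2.imwrite(f"pics/{n}0.png",im[:,:,::-1]); print(n,eyes.camera_model(n))
E
```

```text
pics
{'time': 0.0, 'joints': array([-1.24210733,  0.47779211,  0.0223501 ,  1.55645037, -0.01148101,
        1.10930299, -0.08307078]), 'qd': array([-0.00123017, -0.00013439, -0.00060586, -0.00075414, -0.00245189,
       -0.00011113, -0.00020143]), 'joint_efforts': array([-7.61999363e-04, -5.82853031e+01,  1.53449770e+00, -2.72614270e+01,
       -5.43085684e-02,  1.70599198e-02,  1.53227875e-04]), 'tcp_pos': array([0.28531523, 0.61106467, 0.22168776]), 'orientation': array([-6.80536262e-01, -3.06675015e+00,  2.84064651e-03]), 'ft_force': array([ 0.48272929,  0.2269499 , -0.29025653]), 'moment': array([ 0.00457884, -0.00121505,  0.04332848]), 'grasp_force': 0.0, 'finger_gap': 1.0016087731330197}
scene {'camera_matrix': array([[515.43189818,   0.        , 323.734518  ],
       [  0.        , 515.43189818, 235.47139613],
       [  0.        ,   0.        ,   1.        ]]), 'eye': array([-0.25669762, -0.52003594,  0.97933058]), 'attitude': array([-2.02560049,  1.16952783, -0.53777861])}
top {'camera_matrix': array([[489.57342156,   0.        , 325.2268367 ],
       [  0.        , 489.57342156, 248.03319402],
       [  0.        ,   0.        ,   1.        ]]), 'eye': array([ 0.33376192, -0.01756561,  1.28123563]), 'attitude': array([-2.10130349,  2.11023244, -0.22082909])}
wrist {'camera_matrix': array([[391.29564324,   0.        , 311.36846057],
       [  0.        , 391.29564324, 239.64286279],
       [  0.        ,   0.        ,   1.        ]]), 'T_tool_cam': array([[ 5.97018495e-04, -9.65271131e-01, -2.61249473e-01,
         7.13948467e-02],
       [ 9.99999739e-01,  6.82881885e-04, -2.37886909e-04,
         1.03212844e-03],
       [ 4.08027898e-04, -2.61249263e-01,  9.65271286e-01,
        -1.62513164e-01],
       [ 0.00000000e+00,  0.00000000e+00,  0.00000000e+00,
         1.00000000e+00]])}
```

View pics/scene0.png

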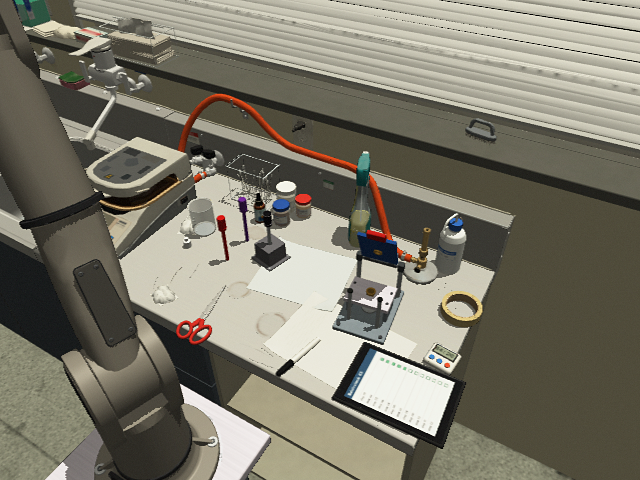

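View pics/top0.png

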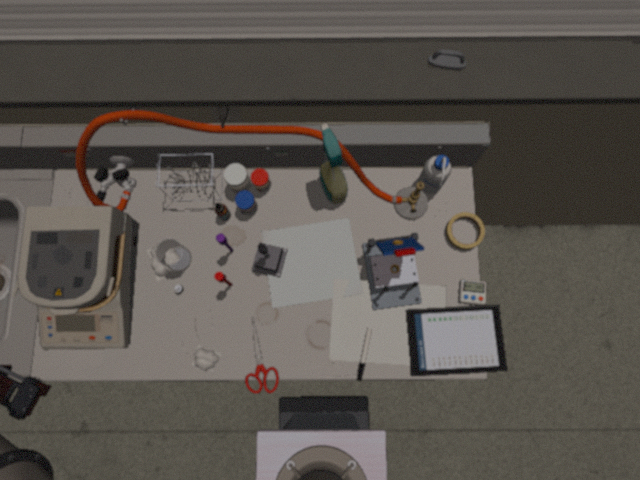

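The black handle stands in the grey holder: scene (267,217), top (263,247). Candidates for the plunger:
- Black handle in the holder, which is the one I want.
- Red look-alike: scene (222,220), top (220,277).
- Purple look-alike: scene (242,202), top (222,239).

The press is at scene (372,300), top (395,270), with its cover open. Next is a close crop to check the choice.

```bash
cat > h.py <<'E'
import numpy as np,cv2
from scipy.spatial.transform import Rotation as R
from bench import status,eyes
def cam(n,s=None):
    m=eyes.camera_model(n)
    if n=="wrist":
        s=s or status.get_state(); T=np.eye(4); T[:3,:3]=R.from_rotvec(s['orientation']).as_matrix(); T[:3,3]=s['tcp_pos']
        T=T@m['T_tool_cam']; return m['camera_matrix'],T[:3,3],T[:3,:3]
    return m['camera_matrix'],np.array(m['eye']),R.from_rotvec(m['attitude']).as_matrix()
def proj(c,p):
    q=(np.atleast_2d(p)-c[1])@c[2]; q=q@c[0].T; return q[:,:2]/q[:,2:]
def ray(c,uv):
    d=c[2]@np.linalg.solve(c[0],[uv[0],uv[1],1.]); return c[1],d/np.linalg.norm(d)
def plane(c,uv,z):
    o,d=ray(c,uv); return o+d*(z-o[2])/d[2]
def tri(obs):
    A=np.zeros((3,3));b=np.zeros(3)
    for c,uv in obs:
        o,d=ray(c,uv);P=np.eye(3)-np.outer(d,d);A+=P;b+=P@o
    p=np.linalg.solve(A,b); return p,[np.round(proj(c,p)[0]-uv,1) for c,uv in obs]
E
python3 - <<'E'
import cv2,numpy as np
s=cv2.imread('pics/scene0.png');t=cv2.imread('pics/top0.png')
f=lambda i,x,y,w,h,k:cv2.resize(i[y:y+h,x:x+w],None,fx=k,fy=k,interpolation=cv2.INTER_CUBIC)
t=cv2.convertScaleAbs(t,alpha=1.7)
a=f(s,325,225,100,120,4);b=f(t,350,225,100,120,4)
cv2.imwrite('pics/c1.png',np.hstack([a,b]))
a=f(s,200,180,100,100,4);b=f(t,205,220,100,100,4)
cv2.imwrite('pics/c2.png',np.hstack([a,b]))
E
```

```text
(no output)
```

View pics/c1.png

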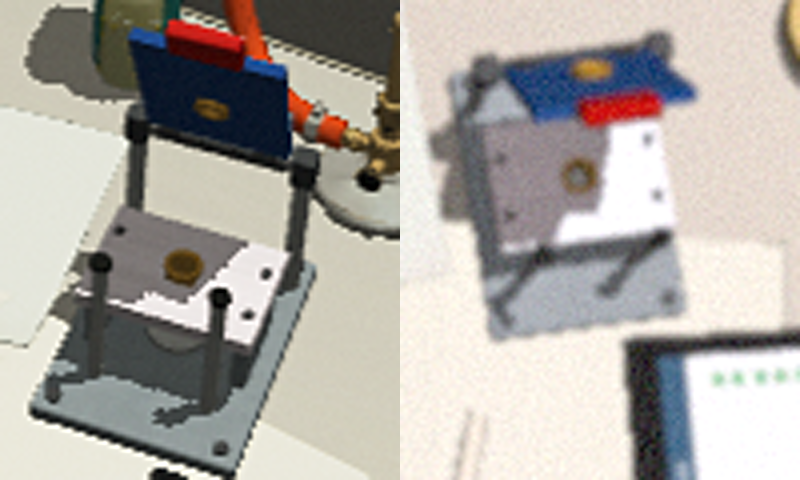

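View pics/c2.png

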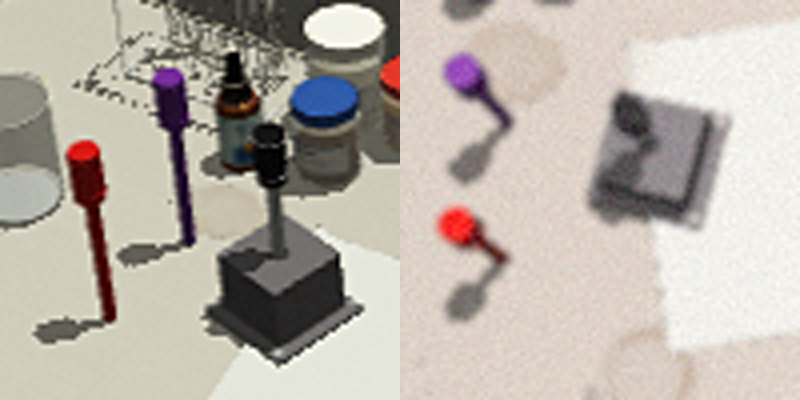

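The crop confirms the choice: the black-handled steel rod in the grey holder, with its handle top at scene (267,212) and top (262,246). Pixels for the press:

| Part | Scene | Top |
|---|---|---|
| Deck bushing | (371,290) | (395,269) |
| Cover bushing | (378,252) | (397,242) |
| Tab | (376,235) | (405,251) |

Run:
```python
from h import *
S=cam("scene");T=cam("top")
cs=lambda u,v:(325+u/4,225+v/4); ct=lambda u,v:(350+(u-400)/4,225+v/4)
np.set_printoptions(precision=4,suppress=True)
print("low",tri([(S,cs(184,260)),(T,ct(580,175))]),plane(S,cs(184,260),.073),plane(T,ct(580,175),.073))
print("up",tri([(S,cs(211,107)),(T,ct(592,69))]))
print("tab",tri([(S,cs(206,42)),(T,ct(620,108))]))
a=plane(T,ct(493,338),.012);b=plane(T,ct(686,312),.012);print("front edge top",a,b,np.linalg.norm(a-b),np.degrees(np.arctan2(*(b-a)[:2])))
a=plane(S,cs(30,408),.012);b=plane(S,cs(232,470),.012);print("front edge scene",a,b,np.linalg.norm(a-b))
# hinge blocks z .125
print("blocks",plane(T,ct(485,65),.125),plane(T,ct(656,43),.125),plane(S,cs(135,115),.125),plane(S,cs(304,160),.125))
d=lambda u,v:(200+u/4,180+v/4); e=lambda u,v:(205+(u-400)/4,220+v/4)
print("plunger",tri([(S,d(269,130)),(T,e(627,104))]),plane(S,d(269,130),.16),plane(T,e(627,104),.16))
print("holder corners",[plane(S,d(*q),.055) for q in((218,259),(278,294),(341,257),(284,215))])
print("red/purple",plane(S,d(85,149),.15),plane(S,d(169,79),.15),plane(T,e(459,226),.15),plane(T,e(463,72),.15))
```

```text
low (array([ 0.5444, -0.1871,  0.0695]), [array([-0.5,  0.1]), array([ 0.4, -0.3])]) [ 0.5422 -0.1893  0.073 ] [ 0.5431 -0.1856  0.073 ]
up (array([ 0.5902, -0.181 ,  0.1567]), [array([ 1.1, -0.3]), array([-0.9,  0.7])])
tab (array([ 0.552 , -0.1865,  0.2369]), [array([-0.3,  0.1]), array([ 0.3, -0.2])])
front edge top [ 0.4472 -0.1344  0.012 ] [ 0.4635 -0.2596  0.012 ] 0.12621025561053803 172.60960103630194
front edge scene [ 0.4409 -0.1406  0.012 ] [ 0.4596 -0.2646  0.012 ] 0.12540793086461544
blocks [ 0.6019 -0.1232  0.125 ] [ 0.6151 -0.2272  0.125 ] [ 0.5908 -0.1289  0.125 ] [ 0.6058 -0.2344  0.125 ]
plunger (array([0.5858, 0.1378, 0.1522]), [array([-0.3,  0. ]), array([ 0.2, -0.2])]) [0.5783 0.1311 0.16  ] [0.5836 0.1372 0.16  ]
holder corners [array([0.5515, 0.1635, 0.055 ]), array([0.5429, 0.1085, 0.055 ]), array([0.5947, 0.0926, 0.055 ]), array([0.6118, 0.1509, 0.055 ])]
red/purple [0.5127 0.2306 0.15  ] [0.6008 0.2293 0.15  ] [0.5132 0.2351 0.15  ] [0.6058 0.2367 0.15  ]
```

Tab at (0.553, -0.187, 0.24), so the cover stands near 1.14 rad. Bush axis is about (0.543, -0.187), press yaw about 7.4°, plunger about (0.585, 0.137). All of these agree with the given sizes. Now I move to behind the tab.

Call:
step_arm(commands=[[22, -27, 14, 0, 0, 4], [22, -27, 14, 0, 0, 4], [22, -27, 14, 0, 0, 4], [22, -27, 14, 0, 0, 4], [22, -27, 14, 0, 0, 4], [22, -27, 14, 0, 0, 4], [22, -27, 14, 0, 0, 4], [22, -27, 14, 0, 0, 4]], jaw=0, force=20)

```text
time: 0.82
tcp_pos: [0.4623, 0.3939, 0.3352]
orientation: [0.196, -3.135, 0.0]
ft_force: [0.3, 0.2, -0.0]
finger_gap: 0.432
grasp_force: 0.0
```

Call:
step_arm(commands=[[12, -37, 0, 0, 0, 0], [12, -37, 0, 0, 0, 0], [12, -37, 0, 0, 0, 0], [12, -37, 0, 0, 0, 0], [12, -37, 0, 0, 0, 0], [12, -37, 0, 0, 0, 0], [12, -37, 0, 0, 0, 0], [12, -37, 0, 0, 0, 0]])

```text
time: 1.48
tcp_pos: [0.5576, 0.0977, 0.3346]
orientation: [0.191, -3.136, -0.0]
ft_force: [1.1, 0.5, -0.1]
finger_gap: 0.008
grasp_force: 0.0
```

Call:
step_arm(commands=[[5, -35, 0, 0, 0, 0], [5, -35, 0, 0, 0, 0], [5, -35, 0, 0, 0, 0], [5, -35, 0, 0, 0, 0], [5, -35, 0, 0, 0, 0], [5, -35, 0, 0, 0, 0], [5, -35, 0, 0, 0, 0], [5, -35, 0, 0, 0, 0]])

```text
time: 2.15
tcp_pos: [0.5974, -0.1819, 0.3345]
orientation: [0.191, -3.135, -0.0]
ft_force: [2.1, 0.4, 0.7]
finger_gap: 0.005
grasp_force: 0.0
```

Call:
step_arm(commands=[[0, 0, 0, 0, 0, 0], [0, 0, 0, 0, 0, 0], [0, 0, 0, 0, 0, 0]])

```text
time: 2.4
tcp_pos: [0.5975, -0.1796, 0.3342]
orientation: [0.191, -3.135, -0.001]
ft_force: [0.1, 0.5, -0.2]
finger_gap: 0.01
grasp_force: 0.0
```

Call:
step_arm(commands=[[0, 0, -29, 0, 0, 0], [0, 0, -29, 0, 0, 0], [0, 0, -28, 0, 0, 0], [0, 0, 0, 0, 0, 0], [0, 0, 0, 0, 0, 0]])

```text
time: 2.82
tcp_pos: [0.597, -0.1782, 0.2479]
orientation: [0.195, -3.133, -0.002]
ft_force: [-0.1, 0.4, 0.8]
finger_gap: 0.003
grasp_force: 0.0
```

Run:
```python
from h import *
s=cv2.convertScaleAbs(eyes.get_image("scene"),alpha=1.2);t=cv2.convertScaleAbs(eyes.get_image("top"),alpha=1.7)
f=lambda i,x,y,w,h,k:cv2.resize(i[y:y+h,x:x+w],None,fx=k,fy=k,interpolation=cv2.INTER_CUBIC)
cv2.imwrite('pics/c3.png',np.hstack([f(s,325,205,100,130,4),f(t,350,205,100,130,4)])[:,:,::-1])
```

```text
(no output)
```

View pics/c3.png

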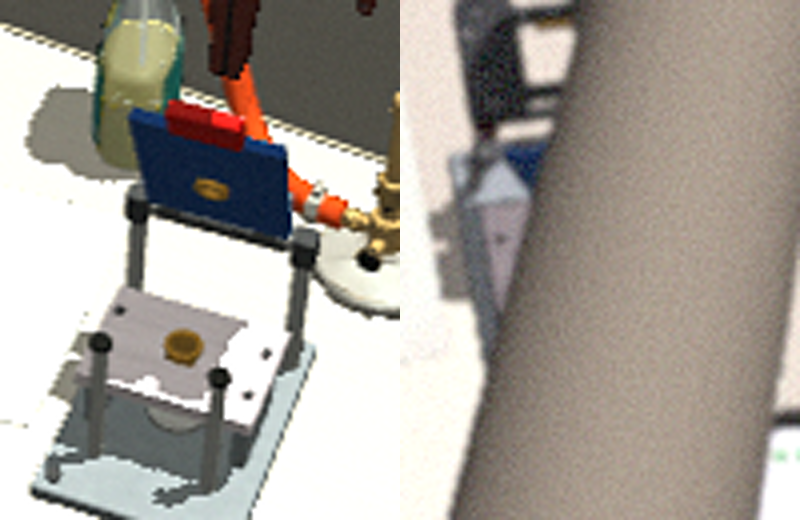

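The cover is still open and the closed fingers hang behind the tab, with their tip at crop (232,72), beyond the tab edge. Next I ease toward contact.

Call:
step_arm(commands=[[-10, -1, -1, 0, 0, 0], [-10, -1, -1, 0, 0, 0], [-3, -1, -1, 0, 0, 0], [-3, 0, 0, 0, 0, 0], [0, 0, 0, 0, 0, 0], [0, 0, 0, 0, 0, 0]])

```text
time: 3.42
tcp_pos: [0.5716, -0.1834, 0.2461]
orientation: [-0.191, 3.135, 0.0]
ft_force: [-0.0, -0.7, -0.2]
finger_gap: 0.004
grasp_force: 0.0
```

Call:
step_arm(commands=[[-3, 0, 0, 0, 0, 0], [-3, 0, 0, 0, 0, 0], [-2, 0, 0, 0, 0, 0], [-2, 0, 0, 0, 0, 0], [0, 0, 0, 0, 0, 0], [0, 0, 0, 0, 0, 0]])

```text
time: 3.92
tcp_pos: [0.5616, -0.1833, 0.2458]
orientation: [-0.191, 3.136, 0.0]
ft_force: [0.4, -0.4, -1.3]
finger_gap: 0.002
grasp_force: 0.5
```

Call:
step_arm(commands=[[-3.8, -0.5, -1.7, 0, 0, 0], [-3.7, -0.5, -1.8, 0, 0, 0], [-3.7, -0.5, -1.9, 0, 0, 0], [-3.6, -0.5, -2, 0, 0, 0], [-3.6, -0.5, -2.1, 0, 0, 0], [-3.5, -0.5, -2.2, 0, 0, 0], [0, 0, 0, 0, 0, 0]])

```text
time: 4.5
tcp_pos: [0.5384, -0.1865, 0.2334]
orientation: [0.19, -3.134, -0.001]
ft_force: [0.3, -0.8, 0.4]
finger_gap: 0.007
grasp_force: 0.1
```

Run:
```python
from h import *
s=cv2.convertScaleAbs(eyes.get_image("scene"),alpha=1.2)
def m(i): 
    i=i.astype(int);k=(i[...,0]>120)&(i[...,1]<50)&(i[...,2]<60);k[:205]=0;k[270:]=0;k[:,:340]=0;k[:,400:]=0
    # orange hose excluded by g<50
    v,u=np.nonzero(k);return u.mean(),v.mean(),len(u)
print(m(s)); cv2.imwrite('pics/c4.png',cv2.resize(s[205:335,325:425],None,fx=4,fy=4)[:,:,::-1])
b=cv2.cvtColor(cv2.imread('pics/scene0.png'),cv2.COLOR_BGR2RGB);print(m(cv2.convertScaleAbs(b,alpha=1.2)))
```

```text
(np.float64(375.7916666666667), np.float64(244.71875), 96)
(np.float64(377.32), np.float64(229.57), 100)
```

View pics/c4.png

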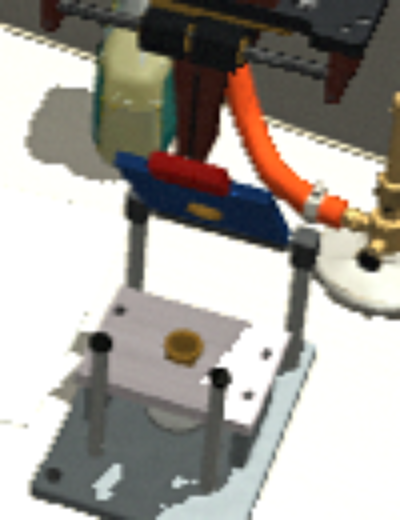

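The cover follows: the tab is at crop (190,172), lower than before, with the fingers behind it. I continue along the arc.

Call:
step_arm(commands=[[-3.5, -0.5, -2.3, 0, 0, 0], [-3.4, -0.5, -2.4, 0, 0, 0], [-3.4, -0.5, -2.5, 0, 0, 0], [-3.3, -0.4, -2.6, 0, 0, 0], [-3.2, -0.4, -2.7, 0, 0, 0], [-3.1, -0.4, -2.8, 0, 0, 0], [-3, -0.4, -2.9, 0, 0, 0], [-2.9, -0.4, -3, 0, 0, 0]])

```text
time: 5.22
tcp_pos: [0.5135, -0.1899, 0.2125]
orientation: [-0.191, 3.136, -0.0]
ft_force: [1.9, -0.0, -0.4]
finger_gap: 0.004
grasp_force: 0.6
```

Call:
step_arm(commands=[[-2.8, -0.4, -3.1, 0, 0, 0], [-2.8, -0.4, -3.2, 0, 0, 0], [-2.7, -0.3, -3.2, 0, 0, 0], [-2.6, -0.3, -3.3, 0, 0, 0], [-2.5, -0.3, -3.4, 0, 0, 0], [-2.3, -0.3, -3.5, 0, 0, 0], [-2.2, -0.3, -3.5, 0, 0, 0], [-2.1, -0.3, -3.6, 0, 0, 0]])

```text
time: 5.88
tcp_pos: [0.4936, -0.1925, 0.1856]
orientation: [0.191, -3.136, 0.0]
ft_force: [0.0, 0.4, 0.8]
finger_gap: 0.006
grasp_force: 0.5
```

Call:
step_arm(commands=[[-2, -0.3, -3.6, 0, 0, 0], [-1.9, -0.2, -3.7, 0, 0, 0], [-1.8, -0.2, -3.8, 0, 0, 0], [-1.6, -0.2, -3.8, 0, 0, 0], [-1.5, -0.2, -3.9, 0, 0, 0], [-1.4, -0.2, -3.9, 0, 0, 0], [-1.3, -0.2, -4, 0, 0, 0], [-1.2, -0.2, -4, 0, 0, 0]])

```text
time: 6.55
tcp_pos: [0.4809, -0.1942, 0.1548]
orientation: [0.191, -3.135, -0.0]
ft_force: [0.1, 0.2, 0.8]
finger_gap: 0.006
grasp_force: 0.5
```

Call:
step_arm(commands=[[-1, -0.1, -4, 0, 0, 0], [-0.9, -0.1, -4, 0, 0, 0], [-0.8, -0.1, -4, 0, 0, 0], [-0.7, 0, -4, 0, 0, 0], [-0.5, 0, -4, 0, 0, 0], [-0.4, 0, -3, 0, 0, 0], [-0.3, 0, -2, 0, 0, 0], [0, 0, 0, 0, 0, 0]])

```text
time: 7.22
tcp_pos: [0.4763, -0.1943, 0.1298]
orientation: [0.191, -3.135, -0.0]
ft_force: [0.5, 0.1, 0.3]
finger_gap: 0.001
grasp_force: 0.0
```

Call:
step_arm(commands=[[0, 0, -1.5, 0, 0, 0], [0, 0, -1.5, 0, 0, 0], [0, 0, -1.5, 0, 0, 0], [0, 0, -1.5, 0, 0, 0], [0, 0, -1, 0, 0, 0], [0, 0, 0, 0, 0, 0]])

```text
time: 7.72
tcp_pos: [0.4765, -0.1944, 0.123]
orientation: [0.191, -3.136, -0.0]
ft_force: [-0.0, 1.1, 0.4]
finger_gap: 0.009
grasp_force: 0.0
```

Call:
step_arm(commands=[[0, 0, -1, 0, 0, 0], [0, 0, -1, 0, 0, 0], [0, 0, 0, 0, 0, 0]])

```text
time: 7.97
tcp_pos: [0.4766, -0.1945, 0.1211]
orientation: [-0.191, 3.136, -0.0]
ft_force: [0.3, -0.5, -0.3]
finger_gap: 0.008
grasp_force: 0.0
```

Call:
step_arm(commands=[[0, 0, -0.7, 0, 0, 0], [0, 0, -0.7, 0, 0, 0], [0, 0, 0, 0, 0, 0]])

```text
time: 8.22
tcp_pos: [0.4767, -0.1945, 0.1203]
orientation: [-0.191, 3.136, 0.0]
ft_force: [-1.8, 0.0, 5.8]
finger_gap: 0.007
grasp_force: 2.9
```

Call:
step_arm(commands=[[0, 0, -0.7, 0, 0, 0], [0, 0, -0.7, 0, 0, 0], [0, 0, 0, 0, 0, 0]])

```text
time: 8.47
tcp_pos: [0.4767, -0.1945, 0.1201]
orientation: [-0.19, 3.135, 0.001]
ft_force: [-6.1, 0.9, 19.0]
finger_gap: 0.003
grasp_force: 9.4
```

Run:
```python
from h import *
s=cv2.convertScaleAbs(eyes.get_image("scene"),alpha=1.2)
w=eyes.get_image("wrist")
cv2.imwrite('pics/c5.png',np.hstack([cv2.resize(s[205:335,325:425],(370,480)),cv2.resize(w,(430,322))[:480] if 0 else cv2.copyMakeBorder(cv2.resize(w,(430,322)),0,158,0,0,0)])[:,:,::-1])
```

```text
(no output)
```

View pics/c5.png

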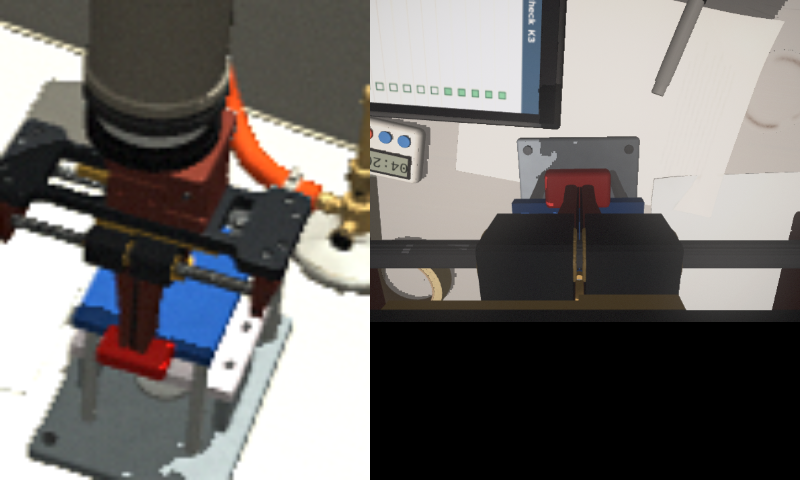

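The cover is down: 19 N at tip height 0.120, exactly the tab's expected level height. Next I lift off and go where the wrist camera sees the cover bushing.

Call:
step_arm(commands=[[0, 0, 10, 0, 0, 0], [0, 0, 30, 0, 0, 0], [0, 0, 40, 0, 0, 0], [20, 3, 40, 0, 0, 0], [35, 4, 30, 0, 0, 0], [35, 4, 0, 0, 0, 0], [35, 4, 0, 0, 0, 0], [15, 2, 0, 0, 0, 0]], jaw=1)

```text
time: 9.23
tcp_pos: [0.6159, -0.176, 0.2632]
orientation: [-0.196, 3.132, 0.0]
ft_force: [0.0, 0.8, -0.2]
finger_gap: 0.571
grasp_force: 0.0
```

Call:
step_arm(commands=[[0, 0, 0, 0, 0, 0], [0, 0, 0, 0, 0, 0], [0, 0, 0, 0, 0, 0], [0, 0, 0, 0, 0, 0]])

```text
time: 9.57
tcp_pos: [0.6103, -0.1789, 0.2628]
orientation: [0.189, -3.135, -0.0]
ft_force: [0.7, -0.4, -0.3]
finger_gap: 0.875
grasp_force: 0.0
```

Run:
```python
from h import *
s=status.get_state(); w=eyes.get_image("wrist"); c=cam("wrist",s); sc=eyes.get_image("scene"); tp=eyes.get_image("top")
cv2.imwrite('pics/w6.png',w[:,:,::-1]);cv2.imwrite('pics/s6.png',sc[:,:,::-1]);cv2.imwrite('pics/t6.png',tp[:,:,::-1])
p=proj(c,[.543,-.187,.124])[0];print("pred",p)
h=cv2.cvtColor(w,cv2.COLOR_RGB2HSV)
k=cv2.inRange(h,(10,90,40),(30,255,255))
n,l,st,ce=cv2.connectedComponentsWithStats(k)
for i in range(1,n):
    if st[i,4]>60: print(st[i],ce[i],plane(c,ce[i],.124))
b=cv2.inRange(h,(100,120,30),(125,255,255));n,l,st,ce=cv2.connectedComponentsWithStats(b)
for i in range(1,n):
    if st[i,4]>500: print("blue",st[i],ce[i])
```

```text
pred [310.21554641 138.15447567]
[296 124  32  32 596] [311.98825503 139.71308725] [ 0.54395842 -0.18555206  0.124     ]
[227 307  20  18  82] [238.7195122  314.81707317] [ 0.6930751  -0.22948757  0.124     ]
[  88  340   43   81 1607] [104.71561917 380.81269446] [ 0.77093323 -0.34241113  0.124     ]
[ 493  342   42   79 1412] [519.2868272  385.11402266] [0.73114462 0.02243289 0.124     ]
[ 247  439  393   23 6443] [466.16529567 452.54617414] [ 0.80798536 -0.00816092  0.124     ]
blue [  249    46   125   158 15058] [307.93020321 115.26962412]
```

View pics/w6.png

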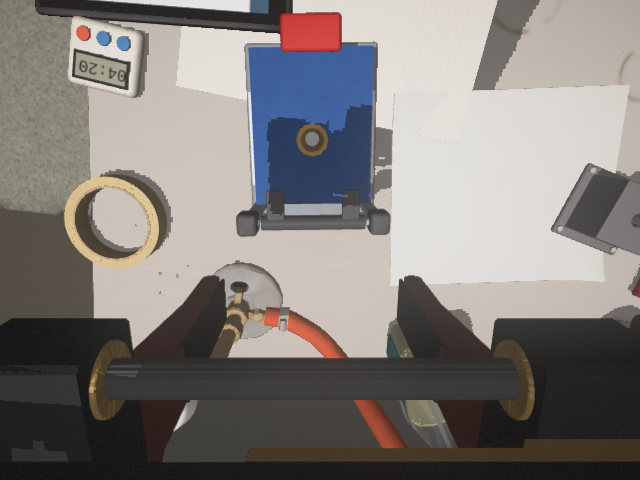

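The cover lies level, with its bushing at wrist pixel (312,140). That gives (0.544, -0.186), in agreement with the first measurement. Now to the plunger.

Call:
step_arm(commands=[[0, 35, 5, 0, 0, 0], [0, 40, 5, 0, 0, 0], [0, 40, 5, 0, 0, 0], [0, 40, 5, 0, 0, 0], [0, 40, 5, 0, 0, 0], [5, 40, 5, 0, 0, 0], [10, 40, 0, 0, 0, 0], [10, 35, 0, 0, 0, 0]])

```text
time: 10.38
tcp_pos: [0.6363, 0.1348, 0.2937]
orientation: [-0.193, 3.134, 0.002]
ft_force: [0.1, -0.4, -0.9]
finger_gap: 1.005
grasp_force: 0.0
```

Call:
step_arm(commands=[[5, 9, 0, 0, 0, 0], [0, 0, 0, 0, 0, 0], [0, 0, 0, 0, 0, 0], [0, 0, 0, 0, 0, 0]])

```text
time: 10.72
tcp_pos: [0.6415, 0.1382, 0.2928]
orientation: [0.186, -3.136, 0.002]
ft_force: [0.7, -0.3, 0.5]
finger_gap: 1.001
grasp_force: 0.0
```

Run:
```python
from h import *
s=status.get_state(); w=eyes.get_image("wrist"); c=cam("wrist",s)
cv2.imwrite('pics/w7.png',w[:,:,::-1])
print(s['tcp_pos'],"pred",proj(c,[[.584,.137,.16],[.584,.137,.12],[.575,.13,.055]]))
```

```text
[0.64154837 0.13821603 0.29283302] pred [[318.03542612 152.87603154]
 [317.29625936 150.62694478]
 [310.50344541 137.79422297]]
```

View pics/w7.png

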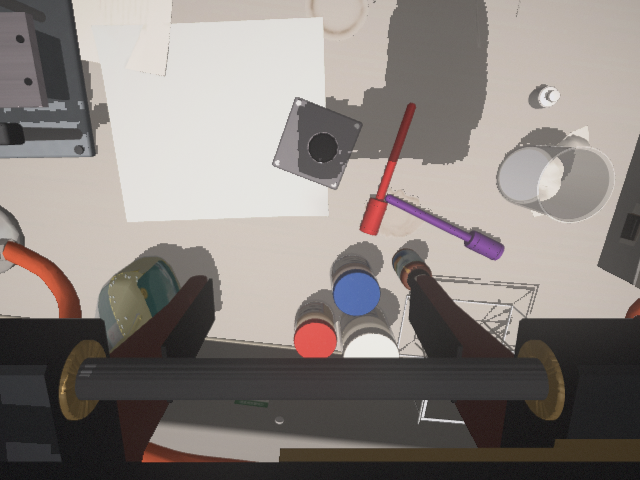

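The plunger's black handle is at wrist (322,148), in the holder. The two look-alikes, which stood balanced at the start, now lie flat at (390,170) and (445,228). My fingers never came below 0.22 m near them. I check when they fell while measuring the handle.

Run:
```python
from h import *
w=cv2.imread('pics/w7.png');c=cam("wrist")
g=w.max(2);k=((g<40)*255).astype('uint8')[100:200,270:370]
n,l,st,ce=cv2.connectedComponentsWithStats(k)
for i in range(1,n):
    if st[i,4]>100:
        cc=ce[i]+[270,100]; print(st[i],cc,plane(c,cc,.15),plane(c,cc,.16),"diam",np.sqrt(4*st[i,4]/np.pi)/391*(c[1][2]-.16))
s=cv2.imread('pics/s6.png');print(cam("scene") and tuple(plane(cam("scene"),(267,212),.16)))
h=cv2.cvtColor(s,cv2.COLOR_BGR2HSV)[190:280,190:300]
m=(((h[...,0]>170)|(h[...,0]<5))&(h[...,1]>200))|((h[...,0]>130)&(h[...,0]<155)&(h[...,1]>90))
v,u=np.nonzero(m);print("look-alikes in s6",u.min()+190,u.max()+190,v.min()+190,v.max()+190)
```

```text
(np.float64(0.579676748794574), np.float64(0.13286043194315922), np.float64(0.16000000000000014))
look-alikes in s6 225 299 194 256
```

Run:
```python
from h import *
w=cv2.imread('pics/w7.png');c=cam("wrist")
g=w.max(2);print(g[148,322],g[135,300],g[120,322],g[165,350])
k=((g<60)*255).astype('uint8')[100:200,270:370]
n,l,st,ce=cv2.connectedComponentsWithStats(k)
for i in range(1,n):
    if st[i,4]>100:
        (x,y),r=cv2.minEnclosingCircle(np.argwhere(l==i)[:,::-1].astype(np.float32)); cc=np.array([x+270,y+100]); print(st[i],cc,ce[i]+[270,100],r,plane(c,cc,.16),"diam",2*r/391*(c[1][2]-.16))
```

```text
54 89 88 207
[ 39  33  28  29 621] [322.53888702 147.2527771 ] [322.43478261 147.19162641] 14.477242469787598 [0.57966022 0.13962327 0.16      ] diam 0.021878554684214502
```

Call:
step_arm(commands=[[-31, 0.6, 0, 0, 0, 0], [-30.5, 0.7, 0, 0, 0, 0], [0, 0, -30, 0, 0, 0], [0, 0, -35, 0, 0, 0], [0, 0, -35, 0, 0, 0], [0, 0, -35, 0, 0, 0], [0, 0, -25, 0, 0, 0], [0, 0, -12, 0, 0, 0]])

```text
time: 11.43
tcp_pos: [0.5781, 0.1395, 0.1176]
orientation: [0.186, -3.132, 0.003]
ft_force: [0.3, -0.4, -0.2]
finger_gap: 0.999
grasp_force: 0.0
```

Call:
step_arm(commands=[[0, 0, 0, 0, 0, 0], [0, 0, 0, 0, 0, 0], [0, 0, 0, 0, 0, 0]])

```text
time: 11.68
tcp_pos: [0.5816, 0.1419, 0.1226]
orientation: [-0.189, 3.133, 0.001]
ft_force: [-0.1, 0.1, 0.4]
finger_gap: 0.999
grasp_force: 0.0
```

Call:
step_arm(commands=[[0, 0, 0, 0, 0, 0], [0, 0, 0, 0, 0, 0], [0, 0, 0, 0, 0, 0], [0, 0, 0, 0, 0, 0], [0, 0, 0, 0, 0, 0], [0, 0, 0, 0, 0, 0], [0, 0, 0, 0, 0, 0], [0, 0, 0, 0, 0, 0]], jaw=0.1, force=25)

```text
time: 12.35
tcp_pos: [0.5801, 0.1423, 0.1206]
orientation: [0.191, -3.136, 0.0]
ft_force: [-0.8, 1.8, 0.3]
finger_gap: 0.432
grasp_force: 0.0
```

Call:
step_arm(commands=[[0, 0, 0, 0, 0, 0], [0, 0, 0, 0, 0, 0], [0, 0, 0, 0, 0, 0], [0, 0, 0, 0, 0, 0], [0, 0, 0, 0, 0, 0], [0, 0, 0, 0, 0, 0]])

```text
time: 12.85
tcp_pos: [0.5804, 0.1409, 0.1207]
orientation: [-0.189, 3.136, -0.002]
ft_force: [1.0, -5.7, 1.5]
finger_gap: 0.25
grasp_force: 25.0
```

Gripped: gap 0.25 is 22 mm, the handle's diameter. I relieve the small side load and lift straight up.

Call:
step_arm(commands=[[0, -1, 0, 0, 0, 0], [0, -0.5, 3, 0, 0, 0], [0, 0, 6, 0, 0, 0], [0, 0, 10, 0, 0, 0], [0, 0, 10, 0, 0, 0], [0, 0, 10, 0, 0, 0], [0, 0, 10, 0, 0, 0], [0, 0, 0, 0, 0, 0]])

```text
time: 13.52
tcp_pos: [0.5817, 0.1428, 0.1729]
orientation: [-0.192, 3.131, 0.005]
ft_force: [0.2, 0.3, -1.1]
finger_gap: 0.246
grasp_force: 25.0
```

Call:
step_arm(commands=[[0, 0, 20, 0, 0, 0], [0, 0, 30, 0, 0, 0], [0, 0, 35, 0, 0, 0], [0, 0, 35, 0, 0, 0], [0, 0, 20, 0, 0, 0], [0, 0, 10, 0, 0, 0], [0, 0, 0, 0, 0, 0], [0, 0, 0, 0, 0, 0]])

```text
time: 14.18
tcp_pos: [0.5797, 0.1414, 0.3189]
orientation: [0.192, -3.135, -0.001]
ft_force: [-0.7, -0.2, -2.9]
finger_gap: 0.245
grasp_force: 25.0
```

Call:
step_arm(commands=[[-2, -20, 0, 0, 0, 0], [-4, -35, 0, 0, 0, 0], [-4, -35, 0, 0, 0, 0], [-4, -35, 0, 0, 0, 0], [-4, -35, 0, 0, 0, 0], [-4, -35, 0, 0, 0, 0], [-4, -35, 0, 0, 0, 0], [-4, -35, 0, 0, 0, 0]])

```text
time: 14.85
tcp_pos: [0.5486, -0.1253, 0.3173]
orientation: [0.191, -3.132, -0.001]
ft_force: [0.9, -0.3, -2.2]
finger_gap: 0.246
grasp_force: 25.0
```

Call:
step_arm(commands=[[-4, -35, 0, 0, 0, 0], [-2, -20, 0, 0, 0, 0], [0, -7, 0, 0, 0, 0], [0, 0, -15, 0, 0, 0], [0, 0, -15, 0, 0, 0], [0, 0, -10, 0, 0, 0], [0, 0, 0, 0, 0, 0], [0, 0, 0, 0, 0, 0]])

```text
time: 15.52
tcp_pos: [0.5438, -0.1851, 0.2785]
orientation: [0.193, -3.133, -0.001]
ft_force: [0.2, -0.8, -1.3]
finger_gap: 0.245
grasp_force: 25.0
```

Call:
step_arm(commands=[[0, 0, 0, 0, 0, 0], [0, 0, 0, 0, 0, 0], [0, 0, 0, 0, 0, 0]])

```text
time: 15.77
tcp_pos: [0.5446, -0.1862, 0.2804]
orientation: [-0.191, 3.134, -0.0]
ft_force: [-0.1, -0.2, -1.1]
finger_gap: 0.248
grasp_force: 25.0
```

Run:
```python
from h import *
st=status.get_state(); print(st['tcp_pos'],st['ft_force'])
w=eyes.get_image("wrist");s=eyes.get_image("scene");c=cam("wrist",st)
np.set_printoptions(precision=1,suppress=True)
t=st['tcp_pos']; z=np.array([0,0,1.])
print("tip/shoulder pred scene",proj(cam("scene"),[t-.111*z,t-.001*z]),"wrist",proj(c,[t-.111*z,t-.001*z]),"bush",proj(cam("scene"),[.544,-.186,.124]),proj(c,[.544,-.186,.124]))
cv2.imwrite('pics/w8.png',w[:,:,::-1]);cv2.imwrite('pics/s8.png',s[:,:,::-1])
a=cv2.resize(s[185:305,325:425],(400,480),interpolation=cv2.INTER_CUBIC);b=cv2.resize(w[80:320,210:410],(400,480),interpolation=cv2.INTER_CUBIC)
cv2.imwrite('pics/c8.png',np.hstack([a,b])[:,:,::-1])
```

```text
[ 0.5446266  -0.18618247  0.28040907] [-0.14158864 -0.15075104 -1.10055075]
tip/shoulder pred scene [[372.7 259.7]
 [375.8 222.5]] wrist [[310.2 235.3]
 [309.5 296.7]] bush [[371.3 274. ]] [[310.7 220.9]]
```

View pics/c8.png

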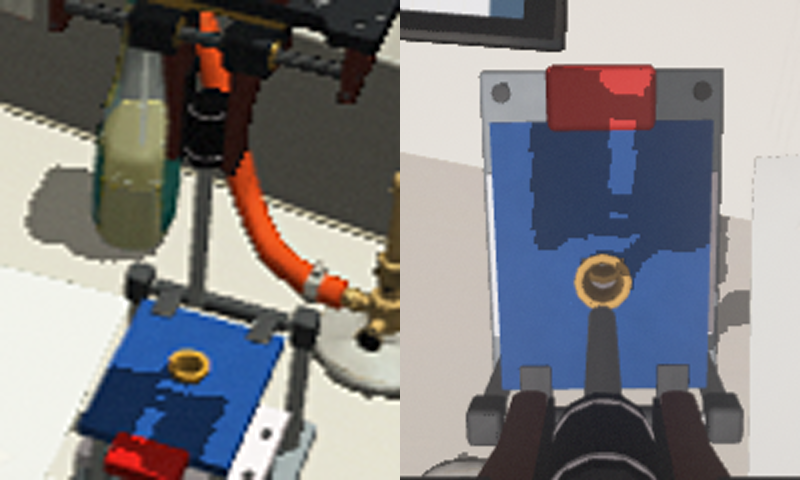

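The rod hangs straight: its tip is at wrist pixel (310.5,234), predicted (310,235). The bushing is at (311.5,220.5), predicted (310.7,221). They agree within 1 mm, so I lower through the upper bushing slowly.

Call:
step_arm(commands=[[0, 0, -10, 0, 0, 0], [0, 0, -15, 0, 0, 0], [0, 0, -10, 0, 0, 0], [0, 0, -5, 0, 0, 0], [0, 0, -4, 0, 0, 0], [0, 0, -4, 0, 0, 0], [0, 0, -4, 0, 0, 0], [0, 0, 0, 0, 0, 0]])

```text
time: 16.53
tcp_pos: [0.544, -0.1862, 0.2271]
orientation: [0.191, -3.135, -0.0]
ft_force: [0.1, 0.5, -1.7]
finger_gap: 0.241
grasp_force: 25.0
```

Call:
step_arm(commands=[[0, 0, -3, 0, 0, 0], [0, 0, -3, 0, 0, 0], [0, 0, -3, 0, 0, 0], [0, 0, -3, 0, 0, 0], [0, 0, 0, 0, 0, 0]])

```text
time: 16.95
tcp_pos: [0.5439, -0.1861, 0.215]
orientation: [0.191, -3.135, -0.0]
ft_force: [-0.7, -0.1, -1.9]
finger_gap: 0.247
grasp_force: 25.0
```

Call:
step_arm(commands=[[0, 0, -5, 0, 0, 0], [0, 0, -5, 0, 0, 0], [0, 0, -5, 0, 0, 0], [0, 0, -5, 0, 0, 0], [0, 0, -4, 0, 0, 0], [0, 0, 0, 0, 0, 0]])

```text
time: 17.45
tcp_pos: [0.5437, -0.186, 0.1905]
orientation: [0.191, -3.134, -0.001]
ft_force: [0.7, 0.1, -2.0]
finger_gap: 0.246
grasp_force: 25.0
```

Call:
step_arm(commands=[[0, 0, -3, 0, 0, 0], [0, 0, -3, 0, 0, 0], [0, 0, -3, 0, 0, 0], [0, 0, -3, 0, 0, 0], [0, 0, -3, 0, 0, 0], [0, 0, 0, 0, 0, 0]])

```text
time: 17.95
tcp_pos: [0.5438, -0.1861, 0.1759]
orientation: [0.191, -3.135, -0.0]
ft_force: [-0.4, 0.4, -1.5]
finger_gap: 0.246
grasp_force: 25.0
```

Call:
step_arm(commands=[[0, 0, -4, 0, 0, 0], [0, 0, -4, 0, 0, 0], [0, 0, -4, 0, 0, 0], [0, 0, -4, 0, 0, 0], [0, 0, -4, 0, 0, 0], [0, 0, -4, 0, 0, 0], [0, 0, -1, 0, 0, 0], [0, 0, 0, 0, 0, 0]])

```text
time: 18.62
tcp_pos: [0.544, -0.1862, 0.1512]
orientation: [0.191, -3.135, -0.0]
ft_force: [0.2, 0.2, -1.0]
finger_gap: 0.243
grasp_force: 25.0
```

Call:
step_arm(commands=[[0, 0, 0, 0, 0, 0], [0, 0, 0, 0, 0, 0], [0, 0, 0, 0, 0, 0], [0, 0, 0, 0, 0, 0]])

```text
time: 18.95
tcp_pos: [0.5442, -0.1863, 0.1518]
orientation: [-0.191, 3.136, -0.0]
ft_force: [0.4, -0.1, -1.0]
finger_gap: 0.247
grasp_force: 25.0
```

Run:
```python
from h import *
st=status.get_state(); s=eyes.get_image("scene");w=eyes.get_image("wrist")
np.set_printoptions(precision=4,suppress=True)
t=st['tcp_pos'];print(t,st['ft_force'],proj(cam("scene"),[t-[0,0,.111],t-[0,0,.001],[.544,-.186,.124]]))
a=cv2.resize(s[215:335,325:425],(400,480),interpolation=cv2.INTER_CUBIC);b=cv2.resize(w[80:320,210:410],(400,480),interpolation=cv2.INTER_CUBIC)
cv2.imwrite('pics/c9.png',np.hstack([a,b])[:,:,::-1])
```

```text
[ 0.5442 -0.1863  0.1518] [ 0.3907 -0.1261 -1.0098] [[369.4782 298.1023]
 [372.1945 265.7313]
 [371.3485 273.9885]]
```

View pics/c9.png

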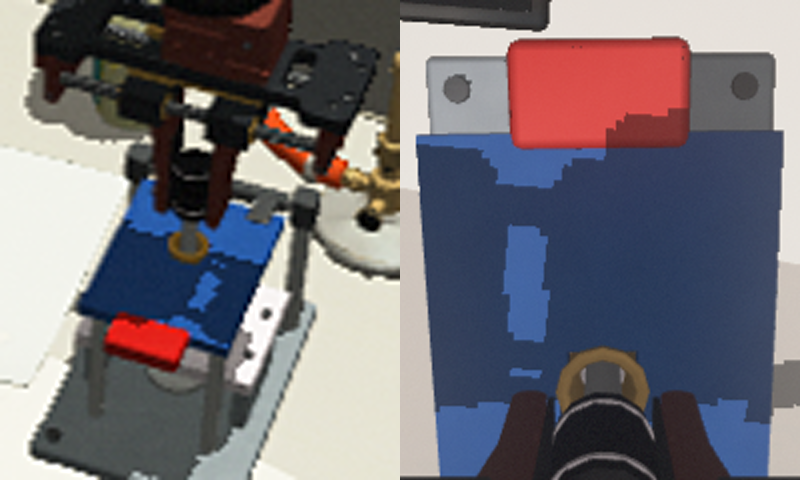

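The rod passes centred through the cover bushing, at crop (188,245) and (603,375), and the cover is still flat. No contact load appeared on the way down, only the plunger's weight. The tip is computed at about 41 mm height, 14 mm below the lower bushing and 23 mm above the anvil. Handing in.

```bash
python3 -c "
from bench import bot
print(bot.sign_off())"
```

```text
the job is handed in; nothing more can be done
None
```

The job is handed in: the cover is down on its stops and the plunger is held upright through both bushings, its tip by calculation (not seen directly) about 14 mm below the lower bushing and 23 mm above the anvil; the red and purple look-alikes, upright at the start, fell over during the run, though the gripper passed well above them and felt no contact.

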